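# Fit the last leg of a footstool into its tapered mortise

## Task

The footstool lies upside down on the bench with three legs in: fit the fourth. Take the square-footed leg out of the rack, set its tapered tenon upright in the empty mortise, its square foot lined up with the seat's edges like the others, let the taper centre itself and press it home with a firm steady push of about two kilos until it wedges, then let go; do not drop it in, hammer or force it, or the seat splits. Leave the round-footed legs in the rack and everything else where it is.

Things in the scene. Friction and masses are not known exactly. Their poses are not given: they have to be found in the camera images.
- leg_centre (a point): the loose square-footed leg to fit: pale turned wood, 206 mm long, 0.2 kg, standing tenon down in a rack hole. Point on its axis, 103 mm above the tenon's end; +z runs from tenon to foot, x and y square to the foot's faces. From the bottom: 46 mm tapered tenon, 53 mm bead (its flat underside rests on the rack), vase at most 50 mm across, square foot block from 155 to 206 mm: grip it there
- leg_foot (a point): centre of the flat end of that leg's foot block (the topmost face as it stands; block 44 x 44 mm, 51 mm high), on the axis 103 mm above leg_centre; same axes
- leg_tip (a point): centre of the lower end of that leg's tenon, 103 mm below leg_centre; same axes. The tenon is 24 mm across at the chamfered tip, 28 mm just above it and 37 mm at its top, 46 mm up: 6.5 degrees a side. Held stiffly, a tenon 1 mm off-centre jams on one side about 9 mm too high; let go, it centres itself and can be pressed down on its foot
- mortise (a point): centre of the mouth of the empty mortise in the upturned seat's upper face, 48 mm above the bench: round, 35 mm across, narrowing downward 6.5 degrees a side like the tenon, 46 mm deep; z up, x and y along the seat's edges. Reamed by hand: the tenon first touches all round when 27 to 41 mm deep, which cannot be seen; from there the wood takes about 13 N of push per mm and holds the leg wedged
- seat: the stool's seat, a slab 250 x 340 x 48 mm (x, y, z), upside down and fixed on the bench; origin at the centre of the face on the bench. Three legs like the loose one stand in it at x, y = (72, 115), (-72, -115), (-72, 115) mm, their feet about 218 mm above the bench; the empty mortise is at (72, -115) mm
- rack: shop-made plywood leg rack, fixed on the bench: 100 x 300 mm, its top board 78 mm above the bench, with three holes 42 mm across in a row along y, 95 mm apart; origin at the centre of its underside
- spare_a: a spare leg of another pattern, slender with a round bun foot 45 mm across, 172 mm long, loose in a rack hole tenon down; origin at the tenon's end. Leave it
- spare_b: the second such round-footed spare leg, loose in a rack hole; origin at the tenon's end. Leave it
- glasses: safety glasses, 148 mm wide, 44 mm high, lying loose on the seat between the legs; origin under the lenses. Leave them
- tape: tape measure, 72 x 42 x 66 mm, loose on the bench; origin at its underside. Leave it
- screws: carton of screws, 90 x 70 x 52 mm, on the bench; origin at its underside. Leave it
- glue: wood-glue bottle, 70 mm across, 200 mm high, on the bench; origin at its underside. Leave it
- mallet: joiner's mallet lying on the bench, about 300 mm long, head 125 mm wide and 60 mm high; origin at its underside, near the middle of its length. Leave it
There are look-alikes about, which are no part of the job. Leave any purple or turquoise look-alike of the part that bears leg_centre alone.

How it is judged:
By the outcome, as a careful person would: the job done as asked, in the order asked, and still so for the second after the job is handed in, with the robot touching nothing.
It also fails if it takes over 51 s, if anything falls off the work surface, if the arm or the gripper's body presses on something with over 40 N, if the wrist force passes 120 N, or if a joint passes its speed limit or range.

## Robot

A 6-joint arm with a two-finger parallel gripper is mounted at the origin on the work surface. World frame = base frame: x ahead of the robot, y to its left, z up, the work surface at z = 0. Lengths are in m, angles in degrees, forces in N, time in s.
With the tool pointing down it reaches from about 0.4 to 0.825 m from the base axis. Payload 7 kg.
Tool frame: the origin (TCP) lies at the very end of the fingers, on their centre line; the grasp point (between the pads) lies 19 mm behind it; z points along the fingers, y is the line along which they close (so a half turn about z gives the same grasp; the last joint's range is limited). The gripper opens to 88 mm and grips with 3 to 60 N. Pads are 19 mm wide; open, the fingers measure 130 mm over their backs; the gripper's body (78 mm by 193 mm) begins 47 mm behind the grasp point.
Start: joints at [-51.503, 20.546, 0.682, 0, -70.136, -16.507], TCP at [0.253, -0.626, 0.227] pointing down, gripper open.
Joint ranges: [-176.03, 176.03], [-82.01, 121.73], [-58.28, 71.71], [-173.87, 95.51], [-174.79, -0.11], [-173.66, 173.66]. Speed limits (degrees/s): [136.94, 136.94, 172.46, 180, 180, 180].

## Interface

Orientations are given as [roll, pitch, yaw] about the fixed x, y, z axes, in that order (R = Rz(yaw) Ry(pitch) Rx(roll)).
In Python, from plant import get_state, capture, close_job, regions_of gives the robot as it stands.
- The arm moves only by the tool jog_arm, never from a script. Its argument "moves" is a list of rows, each a list of 3 entries, a list of its own where there are three numbers: the shift along the tool's x, y, z in cm, then the turn about the tool's z in degrees, then the finger opening in cm, from 0 to 8.76. A call has 1 to 12 rows; each row shifts and turns the commanded pose from where the row before left it, along the tool's axes as they then stand; what a row does not reach is not made up. A row lasts 1/8 s, in which the tool goes at most 62.5 mm and 10.7 degrees, less where a joint would pass 70% of its speed; a pose out of reach is approached as far as the arm can. A call is refused whole if a number of a shift passes 6.25 or a number of a turn 10.7, either way. A call with a gripper value outside its range is refused whole. The fingers move at their own pace and stop on an object; "newtons" is the grip in N (left out, the last holds). Time passes only in rows, so rows that do not move let the fingers close. It gives the time, the measured TCP pose, the force, the opening and the grip force at its end, in the units of the state.
- get_state(): the state, without advancing time (a new reading comes with each control period).
- capture(name): name is "scene" or "top" or "wrist"; returns a dict with "pixels" (384x512x3 uint8, blue, green, red), "mtx" (3x3 intrinsics, pixels), "world_from_camera" (4x4, takes a point from camera to world coordinates); the wrist camera has in their place "hand_eye" (4x4, takes a point from camera to tool coordinates, whose origin is the TCP and whose axes are the flange's). Camera axes: x right, y down, z forward; pixel columns grow to the right and rows downward; lengths in m; the calibration is good to about 2 mm. A picture is of the moment at which its call begins: read the wrist's pose just before it. There is no depth.
- close_job(): hands the job in; it is judged then, once.
Trained networks look in a picture, given as the dict that the camera call returned (one of the last four; its "shot" number tells which), for a name from the list of things; names that differ only in an ending like _2 or _b are one class to them, and where a whole thing is asked for, a point or a joint stands for the part that bears it (a point fixed in the world has none). Each returns a list of dicts, best first, with "confidence" (0 to 1); they miss things now and then, are a little off and sometimes report something else, mostly with a low value. They report only what shows in the picture. A call takes as long as a camera call. They do not tell look-alikes from the thing itself.
- regions_of(picture, thing): "pixels" (384x512 bool, what is visible of it) and "pixel" ([column, row] in pixels, amid what is visible of it).
The state is a dict: "time_s": time; "joints": joint angles; "qd": joint speeds; "joint_torque": joint torques, N m; "tcp_pos": TCP position; "eef_rot": TCP orientation; "contact_force": force on the tool from outside, world axes, zero at the start; "moment": the same for the moment, N m; "gripper_width": finger opening in m; "gripper_force": force on a finger pad.
Only numpy, scipy, OpenCV 4.12 (cv2) and the standard library are available. Lean on these libraries where they do the work, as an engineer would, in place of code of your own. Each camera call takes 0.05 s, during which the arm holds its last target. There are 200 camera calls.

## Working session

There is one attempt and no reset: what is moved stays moved. The work goes in short steps, Python scripts to look and compute and a tool call to move; the robot and the scene stay as the last step left them, time stands still between calls to the robot, and variables do not carry over. Pictures are saved under pics/ and viewed, at most 10 in all, crops included, and the job is handed in when it is done.

Besides the shell and the picture viewer there is one more tool, called after "Emit:" by a JSON object that holds its "method" and its "body", one argument or row to a line. jog_arm: Moves the arm, as the interface text tells. Its arguments: {"type":"object","properties":{"moves":{"type":"array"},"newtons":{"type":"number"}},"required":["moves"]}

```bash
mkdir -p pics; cat > h.py <<'E'
import numpy as np, cv2
from plant import get_state, capture, close_job, regions_of
from scipy.spatial.transform import Rotation as R
def T_tool(s):
    T=np.eye(4);T[:3,:3]=R.from_euler('xyz',s['eef_rot'],degrees=True).as_matrix();T[:3,3]=s['tcp_pos'];return T
def cam(name):
    s=get_state();p=capture(name)
    p['T']=p['world_from_camera'] if 'world_from_camera' in p else T_tool(s)@p['hand_eye']
    return p
def at_z(p,uv,z):
    d=p['T'][:3,:3]@np.linalg.inv(p['mtx'])@np.array([uv[0],uv[1],1.]);o=p['T'][:3,3]
    return o+d*(z-o[2])/d[2]
def proj(p,X):
    c=np.linalg.inv(p['T'])@np.append(X,1);q=p['mtx']@c[:3];return q[:2]/q[2]
E
python3 - <<'E'
from h import *
print(get_state())
a=cam('top');b=cam('scene')
for n,p in(('top',a),('scene',b)):
    cv2.imwrite(f'pics/{n}0.png',p['pixels']);print(n,p['T'].round(3).tolist(),p['mtx'].tolist())
    for t in('leg_centre','seat','rack','spare_a','mortise'):
        try:
            for r in regions_of(p,t):
                ys,xs=np.where(r['pixels']);print(t,round(r['confidence'],2),np.round(r['pixel']),xs.min(),xs.max(),ys.min(),ys.max())
        except Exception as e: print(t,e)
E
```

```text
{'time_s': 0.0, 'joints': array([-5.15051223e+01,  2.05914504e+01,  6.34023722e-01, -1.66397803e-02,
       -7.01349266e+01, -1.65067113e+01]), 'qd': array([-0.01673345,  0.01979261, -0.07778636, -0.01755067, -0.07502578,
        0.07132964]), 'joint_torque': array([ 3.03870647e-04, -5.82716775e+01,  2.93062162e+01,  6.99715465e+00,
        7.05628467e-03, -1.24163557e-04]), 'tcp_pos': array([ 0.25251005, -0.62548083,  0.22563535]), 'eef_rot': array([ 1.79907008e+02, -1.12444278e-02, -1.58017491e+02]), 'contact_force': array([-0.37046039, -0.30989048,  0.17005119]), 'moment': array([-0.00093928, -0.06051702, -0.03013164]), 'gripper_force': 0.0, 'gripper_width': 0.08775406818207424}
top [[-0.024, -0.993, 0.114, 0.356], [-1.0, 0.024, -0.004, -0.021], [0.001, -0.114, -0.993, 1.937], [0.0, 0.0, 0.0, 1.0]] [[465.8620518200086, 0.0, 251.15105792643803], [0.0, 465.8620518200086, 193.56117249646206], [0.0, 0.0, 1.0]]
leg_centre 0.82 [384. 187.] 372 396 179 196
leg_centre 0.7 [384. 218.] 374 395 214 228
leg_centre 0.67 [357. 250.] 352 368 246 258
leg_centre 0.61 [356. 215.] 344 366 206 223
le
[... 234 characters left out ...]
36 158
mortise 0.93 [203. 206.] 157 245 172 240
scene [[-0.526, 0.585, -0.618, 1.505], [0.851, 0.352, -0.391, 0.578], [-0.011, -0.731, -0.682, 1.193], [0.0, 0.0, 0.0, 1.0]] [[489.32571079288783, 0.0, 254.57329068471722], [0.0, 489.32571079288783, 192.16891867138128], [0.0, 0.0, 1.0]]
leg_centre 0.97 [152. 129.] 140 161 108 157
leg_centre 0.97 [191. 119.] 184 199 100 147
leg_centre 0.74 [169. 136.] 163 181 115 157
leg_centre 0.55 [129. 149.] 116 136 126 175
seat 0.56 [321. 236.] 247 380 161 293
rack 0.71 [196. 178.] 155 230 146 208
spare_a 0.96 [207. 168.] 201 215 149 183
spare_a 0.59 [189. 152.] 182 198 136 170
mortise 0.58 [315. 237.] 247 380 160 294
mortise 0.45 [388. 310.] 354 422 254 340
```

View pics/top0.png

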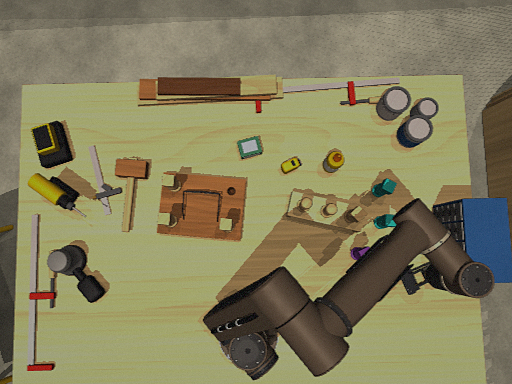

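View pics/scene0.png

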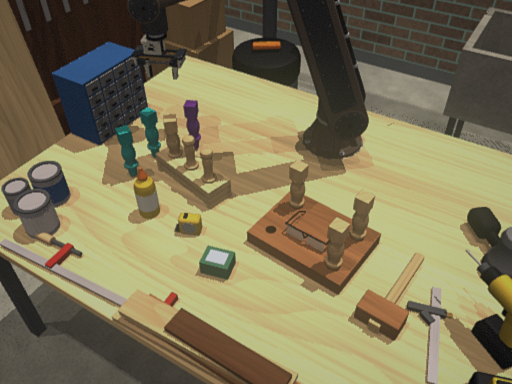

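Candidates (scene view): pale square-footed leg at (170,136) in the rack (top view ≈(352,213)). Look-alikes are teal at (127,150) and (150,130), and purple at (192,120). The round-footed spares are at (189,152) and (207,168), and the fitted stool legs are elsewhere. The choice is the pale one at (170,136), and the empty mortise is at top ≈(231,191). I'll check it in a close crop.

```bash
python3 - <<'E'
from h import *
a=cam('top');b=cam('scene')
A=cv2.resize(a['pixels'][170:270,270:410],None,fx=4,fy=4,interpolation=cv2.INTER_CUBIC)
B=cv2.resize(b['pixels'][90:220,110:250],None,fx=4,fy=4,interpolation=cv2.INTER_CUBIC)
B=cv2.resize(b['pixels'][95:195,110:250],None,fx=2,fy=2,interpolation=cv2.INTER_CUBIC)
A=cv2.resize(a['pixels'][185:235,280:380],None,fx=5,fy=5,interpolation=cv2.INTER_CUBIC)
C=np.zeros((460,500,3),np.uint8);C[:250]=A;C[250:450,:280]=B
cv2.imwrite('pics/crop1.png',C)
print('foot',at_z(a,(352,213),.238),'mort',at_z(a,(231,191),.048),at_z(b,(271,230),.048))
print('scene leg foot',at_z(b,(170,118),.238))
for uv in((160,173),(247,178),(243,240),(157,235)):print('seat c',at_z(a,uv,.048))
for uv in((168,181),(165,219),(225,225)):print('feet',at_z(a,uv,.218))
for uv in((304,205),(329,208)):print('spare',at_z(a,uv,.204))
E
```

```text
foot [ 0.47088404 -0.39339576  0.238     ] mort [0.58548148 0.05463604 0.048     ] [0.58975038 0.05869257 0.048     ]
scene leg foot [ 0.47178616 -0.41349615  0.238     ]
seat c [0.66677279 0.34434683 0.048     ]
seat c [ 0.63755848 -0.01191646  0.048     ]
seat c [0.38521002 0.01001164 0.048     ]
seat c [0.41361424 0.35685996 0.048     ]
feet [0.60791738 0.28175614 0.218     ]
feet [0.46655359 0.29332392 0.218     ]
feet [0.43914963 0.07236069 0.218     ]
spare [ 0.50736753 -0.22309088  0.204     ]
spare [ 0.49391146 -0.31594784  0.204     ]
```

View pics/crop1.png

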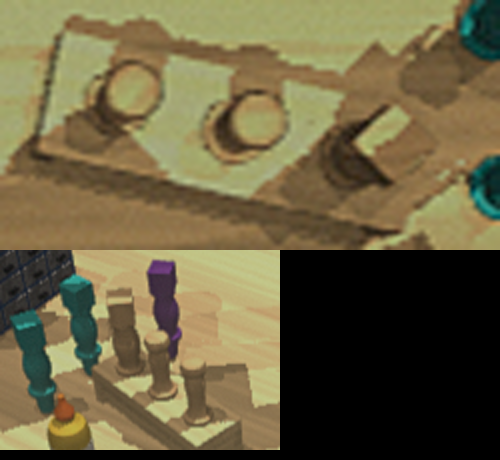

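The crop confirms it: the pale square-footed leg in the rack has its foot centre at top ≈(359,214), about (0.468,-0.417), turned roughly 45°. I'm going above it.

Emit:
{"method": "jog_arm", "body": {
  "moves": [
    [[0, 0, -5], 0, 8.7],
    [[0, 0, -5], 0, 8.7],
    [[-4, 1.6, -1.5], 0, 8.7],
    [[-4, 1.6, 0], 0, 8.7],
    [[-4, 1.6, 0], 0, 8.7],
    [[-4, 1.6, 0], 0, 8.7],
    [[-4, 1.6, 0], 0, 8.7],
    [[-4, 1.6, 0], 0, 8.7],
    [[-3, 1.6, 0], 0, 8.7],
    [[0, 0, 0], 0, 8.7],
    [[0, 0, 0], 0, 8.7]
  ]
}}

```text
time_s: 2.08
tcp_pos: [0.461, -0.421, 0.3417]
eef_rot: [-180.0, -0.0, -158.0]
contact_force: [-0.2, 0.0, 0.1]
gripper_width: 0.0871
gripper_force: 0.0
```

```bash
python3 - <<'E'
from h import *
s=get_state();print(s['time_s'],s['tcp_pos'],s['eef_rot'])
p=cam('wrist');cv2.imwrite('pics/w1.png',p['pixels']);print(p['hand_eye'].round(3).tolist(),p['mtx'].tolist())
print('proj',proj(p,[.468,-.417,.238]))
for r in regions_of(p,'leg_centre'):
    ys,xs=np.where(r['pixels']);print(round(r['confidence'],2),np.round(r['pixel']),xs.min(),xs.max(),ys.min(),ys.max())
E
```

```text
2.075 [ 0.4610061  -0.42102201  0.34166386] [-1.79993679e+02 -4.27612467e-03 -1.57986235e+02]
[[-0.001, -0.955, -0.298, 0.081], [1.0, -0.001, 0.001, -0.0], [-0.001, -0.298, 0.955, -0.158], [0.0, 0.0, 0.0, 1.0]] [[275.51949627950745, 0.0, 261.0418306368068], [0.0, 275.51949627950745, 191.7725521022072], [0.0, 0.0, 1.0]]
proj [262.16596655 198.4600496 ]
0.93 [167. 119.] 133 209 94 149
0.9 [293.  48.] 266 317 16 83
0.69 [147. 209.] 105 185 176 248
0.56 [259. 184.] 236 288 150 220
```

View pics/w1.png

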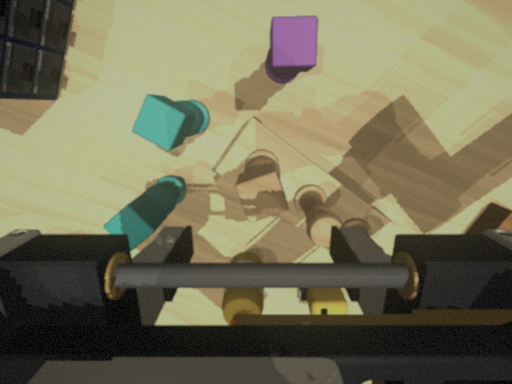

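The wrist view shows the leg's foot around (262,198), with the round spares at (315,220) and (355,230), teal at (160,120) and (140,215), and purple at (294,45). I'll crop in for the corners.

```bash
python3 - <<'E'
from h import *
p=cam('wrist');im=p['pixels']
c=cv2.convertScaleAbs(im[145:235,215:335],alpha=1.8)
cv2.imwrite('pics/w1c.png',cv2.resize(c,None,fx=6,fy=6,interpolation=cv2.INTER_CUBIC))
E
```

```text
(no output)
```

View pics/w1c.png

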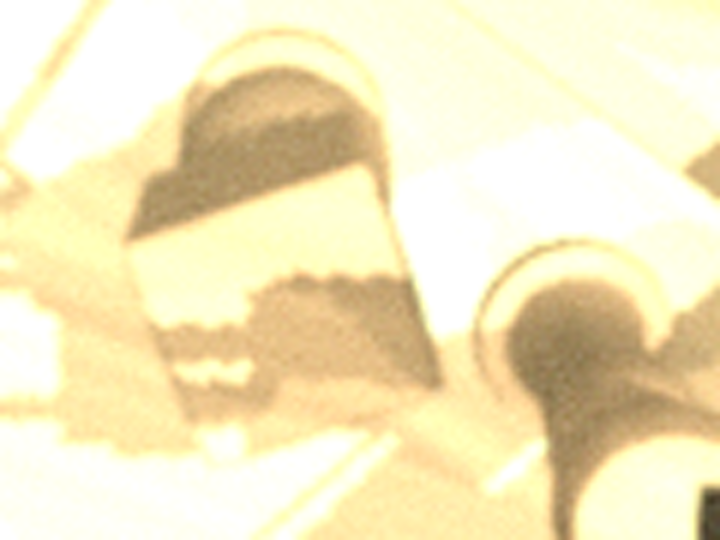

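```bash
python3 - <<'E'
from h import *
p=cam('wrist')
q=np.array([at_z(p,(215+u/6,145+v/6),.238)[:2] for u,v in((128,240),(375,165),(440,385),(190,425))])
print(q.round(4),q.mean(0),(q[0]+q[2])/2)
for i in range(4):
    d=q[(i+1)%4]-q[i];print(np.hypot(*d),np.degrees(np.arctan2(d[1],d[0])))
T=T_tool(get_state());print('in tool',np.linalg.inv(T)@np.append(q.mean(0),[.238,1]))
p=cam('top')
for z,n in((.204,'spare_a'),(.23,'leg_centre')):
  for r in regions_of(p,n): print(n,r['confidence'],at_z(p,r['pixel'],z))
E
```

```text
[[ 0.464  -0.4466]
 [ 0.4371 -0.4137]
 [ 0.4682 -0.3886]
 [ 0.4908 -0.4253]] [ 0.46503451 -0.41854768] [ 0.46609723 -0.41758585]
0.04241020300781424 129.253716206123
0.03995673688798587 38.89745823884462
0.04308184339939155 -58.384201593098936
0.03423408133655608 -141.64649860944235
in tool [-0.00535052  0.00117525  0.10358289  1.        ]
leg_centre 0.57 [ 0.3153691  -0.42028188  0.23      ]
leg_centre 0.56 [ 0.46889653 -0.42405769  0.23      ]
leg_centre 0.5 [ 0.43879751 -0.51607258  0.23      ]
```

Foot centre ≈(0.466,-0.4175), edges at about 39°/129°, size about 42-44 mm. I'll turn the tool to yaw -141, go down to TCP z≈0.194 and grip.

Emit:
{"method": "jog_arm", "body": {
  "moves": [
    [[-0.6, 0.15, 0], 0, 8.7],
    [[0, 0, 0], -8.5, 8.7],
    [[0, 0, 3], -8.5, 8.7],
    [[0, 0, 4], 0, 8.7],
    [[0, 0, 3], 0, 8.7],
    [[0, 0, 2], 0, 8.7],
    [[0, 0, 1.6], 0, 8.7],
    [[0, 0, 1.2], 0, 8.7],
    [[0, 0, 0], 0, 8.7],
    [[0, 0, 0], 0, 8.7]
  ],
  "newtons": 20
}}

```text
time_s: 3.68
tcp_pos: [0.4666, -0.4176, 0.1943]
eef_rot: [-179.9, 0.0, -141.0]
contact_force: [-0.7, -0.7, -0.4]
gripper_width: 0.087
gripper_force: 0.0
```

Emit:
{"method": "jog_arm", "body": {
  "moves": [
    [[0, 0, 0], 0, 6],
    [[0, 0, 0], 0, 5],
    [[0, 0, 0], 0, 4],
    [[0, 0, 0], 0, 3],
    [[0, 0, 0], 0, 3],
    [[0, 0, 0], 0, 3],
    [[0, 0, 0], 0, 3]
  ],
  "newtons": 20
}}

```text
time_s: 4.55
tcp_pos: [0.4662, -0.4174, 0.1936]
eef_rot: [-180.0, -0.0, -141.0]
contact_force: [0.2, -0.7, -0.8]
gripper_width: 0.0442
gripper_force: 19.7
```

Emit:
{"method": "jog_arm", "body": {
  "moves": [
    [[0, 0, -1], 0, 3],
    [[0, 0, -2], 0, 3],
    [[0, 0, -3], 0, 3],
    [[0, 0, -4], 0, 3],
    [[0, 0, -4], 0, 3],
    [[0, 0, -4], 0, 3],
    [[0, 0, -2], 0, 3],
    [[0, 0, -1], 0, 3],
    [[0, 0, 0], 0, 3],
    [[0, 0, 0], 0, 3]
  ]
}}

```text
time_s: 5.8
tcp_pos: [0.4659, -0.4169, 0.4022]
eef_rot: [179.9, -0.0, -141.0]
contact_force: [-0.6, 0.0, -3.3]
gripper_width: 0.0444
gripper_force: 19.7
```

```bash
python3 - <<'E'
from h import *
s=get_state();print(s['tcp_pos'],s['contact_force'],s['gripper_width'])
# refine mortise & seat from top: detect dark hole, seat corners
for n,wins in(('top',(223,240,183,199)),('scene',(260,283,222,238))):
    p=cam(n);x0,x1,y0,y1=wins
    g=cv2.cvtColor(p['pixels'],cv2.COLOR_BGR2GRAY)[y0:y1,x0:x1].astype(float)
    w=np.clip(np.median(g)*.7-g,0,None);yy,xx=np.mgrid[y0:y1,x0:x1]
    uv=((w*xx).sum()/w.sum(),(w*yy).sum()/w.sum());print(n,uv,at_z(p,uv,.048),(w>0).sum())
    for r in regions_of(p,'seat')[:1]:
        cn=max(cv2.findContours(r['pixels'].astype(np.uint8),0,1)[0],key=cv2.contourArea)
        print(cv2.minAreaRect(cn))
E
```

```text
[ 0.46589582 -0.41694021  0.40220046] [-0.56782289  0.01541718 -3.26505789] 0.04441760038469244
top (np.float64(230.46298249314495), np.float64(190.50411305631727)) [0.58757346 0.05678999 0.048     ] 57
((201.66751098632812, 205.52389526367188), (85.30351257324219, 62.2167854309082), 5.1021647453308105)
scene (np.float64(270.54977711738485), np.float64(229.05389706875593)) [0.58698057 0.05542094 0.048     ] 59
((320.2236328125, 224.17733764648438), (119.57720184326172, 105.5112075805664), 30.74996566772461)
```

Held leg is 44.4 mm wide at the pads, lifted clear. Mortise ≈(0.587,0.056), seat yaw ≈ -5°. Next I turn to yaw -95 and go beside the mortise for a close look.

Emit:
{"method": "jog_arm", "body": {
  "moves": [
    [[0, 0, -0.5], -6, 3],
    [[0, 0, 0], -10, 3],
    [[0, 0, 0], -10, 3],
    [[0, 0, 0], -10, 3],
    [[0, 0, 0], -10, 3],
    [[0, 0, 0], 0, 3],
    [[-1.5, -0.5, 0], 0, 3],
    [[-3.1, -1, 0], 0, 3],
    [[-4.6, -1.5, 0], 0, 3],
    [[-4.6, -1.5, 0], 0, 3],
    [[-4.6, -1.5, 0], 0, 3],
    [[-4.6, -1.5, 0], 0, 3]
  ]
}}

```text
time_s: 7.5
tcp_pos: [0.5614, -0.1925, 0.4087]
eef_rot: [-180.0, 0.0, -95.2]
contact_force: [0.9, -0.5, -2.8]
gripper_width: 0.0446
gripper_force: 19.7
```

Emit:
{"method": "jog_arm", "body": {
  "moves": [
    [[-4.6, -1.5, 0], 0, 3],
    [[-4.6, -1.5, 0], 0, 3],
    [[-4.6, -1.5, 0], 0, 3],
    [[-4.6, -1.5, 0], 0, 3],
    [[-3.1, -1, 0], 0, 3],
    [[-1.7, -0.6, 0], 0, 3],
    [[0, 0, 0], 0, 3],
    [[0, 0, 0], 0, 3],
    [[0, 0, 0], 0, 3]
  ]
}}

```text
time_s: 8.62
tcp_pos: [0.6566, 0.0289, 0.409]
eef_rot: [-180.0, 0.0, -95.1]
contact_force: [-0.0, 0.4, -2.5]
gripper_width: 0.0442
gripper_force: 19.7
```

```bash
python3 - <<'E'
from h import *
s=get_state();print(s['time_s'],s['tcp_pos'],s['eef_rot'],s['contact_force'],s['gripper_width'])
p=cam('wrist');cv2.imwrite('pics/w2.png',p['pixels'])
print(proj(p,[.587,.056,.048]))
E
```

```text
8.625 [0.65662374 0.0288647  0.40899022] [-1.79972841e+02  3.47267984e-03 -9.50945106e+01] [-0.03506358  0.38505285 -2.47637393] 0.044200977653276116
[298.5972426  161.34646617]
```

View pics/w2.png

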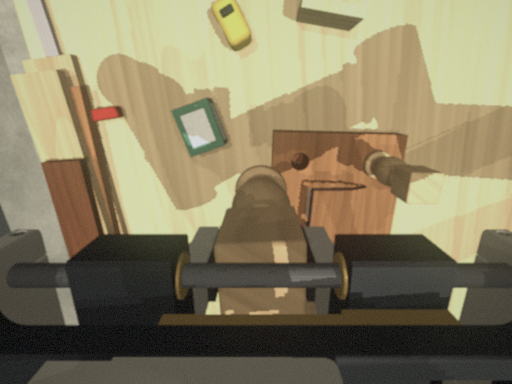

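The mortise shows at about (300,161), matching the prediction. The seat's front edge runs from (273,131) to (405,135), and the leg is held straight between the fingers. Refining numerically.

```bash
python3 - <<'E'
from h import *
p=cam('wrist');im=p['pixels'];g=cv2.cvtColor(im,cv2.COLOR_BGR2GRAY).astype(float)
x0,x1,y0,y1=288,312,150,173
w=np.clip(np.median(g[y0:y1,x0:x1])*.7-g[y0:y1,x0:x1],0,None);yy,xx=np.mgrid[y0:y1,x0:x1]
uv=((w*xx).sum()/w.sum(),(w*yy).sum()/w.sum());m=w>0
print(uv,m.sum(),xx[m].min(),xx[m].max(),yy[m].min(),yy[m].max(),at_z(p,uv,.048))
print('bbox c',at_z(p,((xx[m].min()+xx[m].max())/2,(yy[m].min()+yy[m].max())/2),.048))
# far/front seat edges
def edge(xs,r,ax):
    pts=[]
    for x in xs:
        col=cv2.GaussianBlur(g,(3,3),0)[r[0]:r[1],x] if ax==0 else cv2.GaussianBlur(g,(3,3),0)[x,r[0]:r[1]]
        d=np.abs(np.gradient(col));k=d.argmax()+r[0];pts.append(at_z(p,(x,k) if ax==0 else (k,x),.048)[:2])
    pts=np.array(pts);v=cv2.fitLine(pts.astype(np.float32),cv2.DIST_HUBER,0,.001,.001).ravel();return np.degrees(np.arctan2(v[1],v[0]))
print('front edge',edge(range(280,395,3),(122,142),0),'side',edge(range(135,165,2),(264,284),1))
q=cam('top')
for t in range(1):
    gt=cv2.cvtColor(q['pixels'],cv2.COLOR_BGR2HSV)
E
```

```text
(np.float64(301.51057925771767), np.float64(162.8338536246965)) 129 292 308 154 168 [0.58166478 0.05942197 0.048     ]
bbox c [0.58437567 0.05561118 0.048     ]
front edge -6.579121 side 82.85328
```

Seat yaw ≈ -6.5°, mortise ≈(0.586,0.056). I'll go above it and lower the tip to just above the mouth, then check.

Emit:
{"method": "jog_arm", "body": {
  "moves": [
    [[-0.5, 2, 0], 0, 3],
    [[-1, 3.3, 0], 0, 3],
    [[-0.57, 2, 0], 0, 3],
    [[0, 0, 1], 1.4, 3],
    [[0, 0, 3], 0, 3],
    [[0, 0, 4], 0, 3],
    [[0, 0, 4], 0, 3],
    [[0, 0, 3], 0, 3],
    [[0, 0, 2], 0, 3],
    [[0, 0, 1], 0, 3],
    [[0, 0, 0], 0, 3],
    [[0, 0, 0], 0, 3]
  ]
}}

```text
time_s: 10.28
tcp_pos: [0.5867, 0.0568, 0.2295]
eef_rot: [-179.9, 0.0, -96.4]
contact_force: [0.4, 0.3, -3.1]
gripper_width: 0.044
gripper_force: 19.7
```

```bash
python3 - <<'E'
from h import *
s=get_state();print(s['time_s'],s['tcp_pos'],s['eef_rot'],s['contact_force'],s['gripper_width'])
t=s['tcp_pos'];p=cam('scene');q=cam('top')
x0,y0=235,110
c=cv2.resize(cv2.convertScaleAbs(p['pixels'][110:250,225:345],alpha=1.5),None,fx=4,fy=4,interpolation=cv2.INTER_CUBIC)
print('tip',proj(p,[t[0],t[1],t[2]-.1616]),'mouth',proj(p,[.586,.056,.048]),'foot',proj(p,[t[0],t[1],t[2]+.0444]))
cv2.imwrite('pics/s2.png',c)
E
```

```text
10.275 [0.58665585 0.05676085 0.22949466] [-1.79921823e+02  2.49613587e-02 -9.64214532e+01] [ 0.41832679  0.26018258 -3.07820646] 0.044045044422307895
tip [271.04074487 224.84818578] mouth [270.86359891 228.92836003] foot [271.89543598 175.39090026]
```

View pics/s2.png

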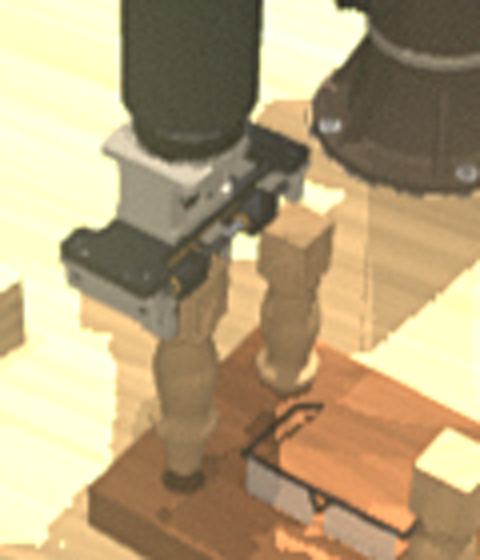

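The leg hangs upright, with its tip at about (271,227) directly over the hole at (271,229). I'll lower it gently, watching the force.

Emit:
{"method": "jog_arm", "body": {
  "moves": [
    [[0, 0, 0.7], 0, 3],
    [[0, 0, 0.8], 0, 3],
    [[0, 0, 0.7], 0, 3],
    [[0, 0, 0.5], 0, 3],
    [[0, 0, 0.3], 0, 3],
    [[0, 0, 0], 0, 3],
    [[0, 0, 0], 0, 3]
  ]
}}

```text
time_s: 11.25
tcp_pos: [0.5862, 0.0568, 0.1988]
eef_rot: [-180.0, 0.0, -96.4]
contact_force: [0.2, -0.0, -2.3]
gripper_width: 0.0446
gripper_force: 19.7
```

Depth is about 11 mm with no contact. I'll continue in small steps.

Emit:
{"method": "jog_arm", "body": {
  "moves": [
    [[0, 0, 0.2], 0, 3],
    [[0, 0, 0.2], 0, 3],
    [[0, 0, 0.2], 0, 3],
    [[0, 0, 0], 0, 3]
  ]
}}

```text
time_s: 11.75
tcp_pos: [0.5858, 0.0567, 0.1923]
eef_rot: [180.0, -0.0, -96.4]
contact_force: [-0.6, -0.4, -3.1]
gripper_width: 0.0442
gripper_force: 19.7
```

Emit:
{"method": "jog_arm", "body": {
  "moves": [
    [[0, 0, 0.2], 0, 3],
    [[0, 0, 0.2], 0, 3],
    [[0, 0, 0], 0, 3]
  ]
}}

```text
time_s: 12.12
tcp_pos: [0.5858, 0.0566, 0.1883]
eef_rot: [180.0, -0.0, -96.4]
contact_force: [-0.5, 0.2, -3.4]
gripper_width: 0.0441
gripper_force: 19.7
```

Emit:
{"method": "jog_arm", "body": {
  "moves": [
    [[0, 0, 0.15], 0, 3],
    [[0, 0, 0.15], 0, 3],
    [[0, 0, 0], 0, 3]
  ]
}}

```text
time_s: 12.5
tcp_pos: [0.5858, 0.0567, 0.1853]
eef_rot: [180.0, -0.0, -96.4]
contact_force: [-1.9, -1.2, -2.7]
gripper_width: 0.0447
gripper_force: 19.7
```

Emit:
{"method": "jog_arm", "body": {
  "moves": [
    [[0, 0, 0.1], 0, 3],
    [[0, 0, 0.1], 0, 3],
    [[0, 0, 0], 0, 3]
  ]
}}

```text
time_s: 12.88
tcp_pos: [0.5859, 0.0567, 0.1834]
eef_rot: [180.0, -0.0, -96.4]
contact_force: [-1.1, -1.7, -1.7]
gripper_width: 0.0439
gripper_force: 19.7
```

Light side contact pushes towards (-x,-y). I'll shift about 0.7 mm that way and go on.

Emit:
{"method": "jog_arm", "body": {
  "moves": [
    [[0.06, 0.06, 0], 0, 3],
    [[0, 0, 0], 0, 3],
    [[0, 0, 0.1], 0, 3],
    [[0, 0, 0], 0, 3]
  ]
}}

```text
time_s: 13.38
tcp_pos: [0.5854, 0.0563, 0.1825]
eef_rot: [-180.0, 0.0, -96.4]
contact_force: [-0.9, -1.3, -2.6]
gripper_width: 0.0445
gripper_force: 19.7
```

Emit:
{"method": "jog_arm", "body": {
  "moves": [
    [[0, 0, 0.1], 0, 3],
    [[0, 0, 0.1], 0, 3],
    [[0, 0, 0], 0, 3]
  ]
}}

```text
time_s: 13.75
tcp_pos: [0.5853, 0.0562, 0.1804]
eef_rot: [180.0, -0.0, -96.4]
contact_force: [-0.7, -1.0, -2.1]
gripper_width: 0.0443
gripper_force: 19.7
```

Emit:
{"method": "jog_arm", "body": {
  "moves": [
    [[0.03, 0.02, 0.1], 0, 3],
    [[0, 0, 0.1], 0, 3],
    [[0, 0, 0], 0, 3]
  ]
}}

```text
time_s: 14.12
tcp_pos: [0.5851, 0.056, 0.1784]
eef_rot: [180.0, 0.0, -96.4]
contact_force: [-0.6, -0.3, -1.8]
gripper_width: 0.0446
gripper_force: 19.7
```

Emit:
{"method": "jog_arm", "body": {
  "moves": [
    [[0, 0, 0.1], 0, 3],
    [[0, 0, 0], 0, 3]
  ]
}}

```text
time_s: 14.38
tcp_pos: [0.585, 0.0559, 0.1775]
eef_rot: [180.0, 0.0, -96.4]
contact_force: [-2.2, -0.0, -1.8]
gripper_width: 0.0442
gripper_force: 19.7
```

Emit:
{"method": "jog_arm", "body": {
  "moves": [
    [[0, 0.05, 0], 0, 3],
    [[0, 0, 0.1], 0, 3],
    [[0, 0, 0], 0, 3]
  ]
}}

```text
time_s: 14.75
tcp_pos: [0.5848, 0.056, 0.1769]
eef_rot: [-180.0, 0.0, -96.4]
contact_force: [-0.6, -0.5, -0.6]
gripper_width: 0.0442
gripper_force: 19.7
```

Emit:
{"method": "jog_arm", "body": {
  "moves": [
    [[0, 0, 0.1], 0, 3],
    [[0, 0, 0], 0, 3]
  ]
}}

```text
time_s: 15.0
tcp_pos: [0.585, 0.056, 0.1763]
eef_rot: [-179.9, 0.0, -96.4]
contact_force: [-1.8, -1.3, 5.1]
gripper_width: 0.0444
gripper_force: 19.8
```

Vertical contact has begun at about 33 mm depth. I'll let go so it centres itself, and rise straight up.

Emit:
{"method": "jog_arm", "body": {
  "moves": [
    [[0, 0, 0], 0, 5],
    [[0, 0, 0], 0, 6.5],
    [[0, 0, 0], 0, 7],
    [[0, 0, 0], 0, 7],
    [[0, 0, -1], 0, 7],
    [[0, 0, -2], 0, 7],
    [[0, 0, -2], 0, 7],
    [[0, 0, -1.8], 0, 7],
    [[0, 0, 0], 0, 7],
    [[0, 0, 0], 0, 7]
  ]
}}

```text
time_s: 16.25
tcp_pos: [0.5843, 0.056, 0.2433]
eef_rot: [180.0, 0.0, -96.4]
contact_force: [0.2, -0.5, -0.5]
gripper_width: 0.0703
gripper_force: 0.0
```

```bash
python3 - <<'E'
from h import *
s=get_state();print(s['time_s'],s['tcp_pos'],s['contact_force'])
p=cam('wrist');q=cam('scene')
a=cv2.convertScaleAbs(p['pixels'][100:330,180:340],alpha=1.4);a=cv2.resize(a,None,fx=2.4,fy=2.4,interpolation=cv2.INTER_CUBIC)
b=cv2.resize(cv2.convertScaleAbs(q['pixels'][120:258,225:325],alpha=1.4),None,fx=4,fy=4,interpolation=cv2.INTER_CUBIC)
C=np.zeros((552,a.shape[1]+b.shape[1],3),np.uint8);C[:,:a.shape[1]]=a;C[:b.shape[0],a.shape[1]:]=b
cv2.imwrite('pics/w3.png',C);print(C.shape,a.shape)
Xc=np.array([.585,.056,.2207])
for yaw in(-6.4,):
    Rz=R.from_euler('z',yaw,degrees=True).as_matrix()
    for dx,dy in((22,22),(-22,22),(-22,-22),(22,-22)):
        X=Xc+Rz@[dx/1e3,dy/1e3,0];u=proj(p,X);v=proj(q,X);print((u-[180,100])*2.4,(v-[225,120])*4+[a.shape[1],0])
E
```

```text
16.25 [0.58433858 0.05598691 0.2433005 ] [ 0.16587484 -0.53562954 -0.45265629]
(552, 784, 3) (552, 384, 3)
[121.79524162 364.47793655] [577.14787029 303.61656854]
[264.65372304 364.22393002] [612.80825624 270.90324473]
[269.34773659 228.46252619] [564.7986811  246.65703674]
[116.61494185 228.6916053 ] [528.79753831 278.48593523]
```

View pics/w3.png

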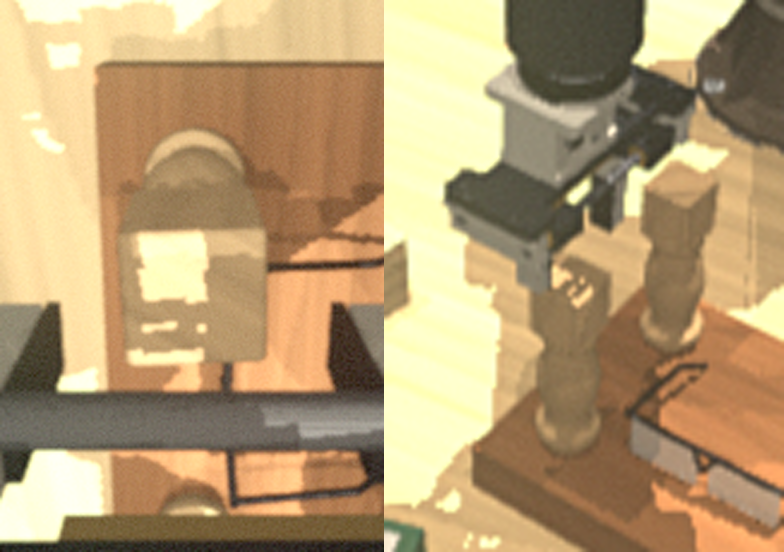

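The leg stands upright in the mortise, with its foot square to the seat (corners within 2 px of prediction). Now I'll close the fingers and press on the foot's centre.

Emit:
{"method": "jog_arm", "body": {
  "moves": [
    [[0, 0, 0], 0, 4],
    [[0, 0, 0], 0, 2],
    [[0, 0, 0], 0, 0],
    [[0, 0, 0], 0, 0],
    [[0, 0, 0], 0, 0],
    [[0, 0, 0], 0, 0],
    [[0, 0, 0.8], 0, 0],
    [[0, 0, 0.6], 0, 0],
    [[0, 0, 0.3], 0, 0],
    [[0, 0, 0.1], 0, 0],
    [[0, 0, 0], 0, 0]
  ]
}}

```text
time_s: 17.73
tcp_pos: [0.5847, 0.056, 0.2256]
eef_rot: [-180.0, -0.0, -96.4]
contact_force: [-0.8, -1.1, 0.5]
gripper_width: 0.0006
gripper_force: 0.0
```

Emit:
{"method": "jog_arm", "body": {
  "moves": [
    [[0, 0, 0.1], 0, 0],
    [[0, 0, 0.1], 0, 0],
    [[0, 0, 0], 0, 0]
  ]
}}

```text
time_s: 18.1
tcp_pos: [0.5846, 0.056, 0.2235]
eef_rot: [180.0, -0.0, -96.4]
contact_force: [0.3, 0.1, 0.5]
gripper_width: 0.0006
gripper_force: 0.0
```

Emit:
{"method": "jog_arm", "body": {
  "moves": [
    [[0, 0, 0.1], 0, 0],
    [[0, 0, 0.1], 0, 0],
    [[0, 0, 0], 0, 0]
  ]
}}

```text
time_s: 18.48
tcp_pos: [0.5845, 0.056, 0.2214]
eef_rot: [180.0, -0.0, -96.4]
contact_force: [0.6, 0.2, 0.2]
gripper_width: 0.0006
gripper_force: 0.0
```

Emit:
{"method": "jog_arm", "body": {
  "moves": [
    [[0, 0, 0.08], 0, 0],
    [[0, 0, 0], 0, 0]
  ]
}}

```text
time_s: 18.73
tcp_pos: [0.5846, 0.056, 0.2208]
eef_rot: [-180.0, 0.0, -96.4]
contact_force: [0.0, 0.3, -0.2]
gripper_width: 0.0008
gripper_force: 0.0
```

Emit:
{"method": "jog_arm", "body": {
  "moves": [
    [[0, 0, 0.08], 0, 0],
    [[0, 0, 0], 0, 0]
  ]
}}

```text
time_s: 18.98
tcp_pos: [0.5851, 0.056, 0.2207]
eef_rot: [-179.9, 0.0, -96.4]
contact_force: [0.9, -0.2, 4.5]
gripper_width: 0.0005
gripper_force: 2.5
```

Emit:
{"method": "jog_arm", "body": {
  "moves": [
    [[0, 0, 0.06], 0, 0],
    [[0, 0, 0], 0, 0]
  ]
}}

```text
time_s: 19.23
tcp_pos: [0.5854, 0.056, 0.2205]
eef_rot: [-179.9, 0.0, -96.4]
contact_force: [-0.3, -1.2, 7.6]
gripper_width: 0.0005
gripper_force: 3.5
```

Emit:
{"method": "jog_arm", "body": {
  "moves": [
    [[0, 0, 0.06], 0, 0],
    [[0, 0, 0], 0, 0]
  ]
}}

```text
time_s: 19.48
tcp_pos: [0.5857, 0.056, 0.2203]
eef_rot: [-179.8, 0.0, -96.4]
contact_force: [-0.4, -1.1, 8.6]
gripper_width: 0.0006
gripper_force: 4.4
```

Emit:
{"method": "jog_arm", "body": {
  "moves": [
    [[0, 0, 0.06], 0, 0],
    [[0, 0, 0.06], 0, 0],
    [[0, 0, 0], 0, 0]
  ]
}}

```text
time_s: 19.85
tcp_pos: [0.5862, 0.056, 0.22]
eef_rot: [-179.7, 0.0, -96.4]
contact_force: [-0.8, -1.3, 12.1]
gripper_width: 0.0008
gripper_force: 6.3
```

Emit:
{"method": "jog_arm", "body": {
  "moves": [
    [[0, 0, 0.06], 0, 0],
    [[0, 0, 0.06], 0, 0],
    [[0, 0, 0], 0, 0]
  ]
}}

```text
time_s: 20.23
tcp_pos: [0.5868, 0.0561, 0.2197]
eef_rot: [-179.7, 0.1, -96.4]
contact_force: [-1.7, -0.8, 16.7]
gripper_width: 0.0004
gripper_force: 8.2
```

Emit:
{"method": "jog_arm", "body": {
  "moves": [
    [[0, 0, 0.06], 0, 0],
    [[0, 0, 0.06], 0, 0],
    [[0, 0, 0], 0, 0],
    [[0, 0, 0], 0, 0]
  ]
}}

```text
time_s: 20.72
tcp_pos: [0.5874, 0.0561, 0.2195]
eef_rot: [-179.6, 0.1, -96.3]
contact_force: [-1.1, -0.4, 20.3]
gripper_width: 0.0001
gripper_force: 10.1
```

Emit:
{"method": "jog_arm", "body": {
  "moves": [
    [[0, 0, 0.04], 0, 0],
    [[0, 0, 0], 0, 0],
    [[0, 0, 0], 0, 0],
    [[0, 0, 0], 0, 0],
    [[0, 0, 0], 0, 0]
  ]
}}

```text
time_s: 21.35
tcp_pos: [0.5876, 0.0561, 0.2194]
eef_rot: [-179.5, 0.1, -96.3]
contact_force: [-1.6, 0.2, 22.0]
gripper_width: 0.0006
gripper_force: 10.8
```

Emit:
{"method": "jog_arm", "body": {
  "moves": [
    [[0, 0, -0.3], 0, 0],
    [[0, 0, -0.5], 0, 0],
    [[0, 0, -2], 0, 0],
    [[0, 0, -4], 0, 0],
    [[0, 0, -4], 0, 0],
    [[0, 0, -2], 0, 0],
    [[0, 0, 0], 0, 0],
    [[0, 0, 0], 0, 0]
  ]
}}

```text
time_s: 22.35
tcp_pos: [0.5841, 0.0561, 0.3415]
eef_rot: [179.9, -0.0, -96.4]
contact_force: [-0.4, 1.0, -0.1]
gripper_width: 0.0006
gripper_force: 0.0
```

```bash
python3 - <<'E'
from h import *
s=get_state();print(s['time_s'],s['tcp_pos'],s['contact_force'])
p=cam('wrist');q=cam('scene')
a=cv2.convertScaleAbs(p['pixels'][80:310,180:340],alpha=1.4);a=cv2.resize(a,None,fx=2.4,fy=2.4,interpolation=cv2.INTER_CUBIC)
b=cv2.resize(cv2.convertScaleAbs(q['pixels'][130:268,225:325],alpha=1.4),None,fx=4,fy=4,interpolation=cv2.INTER_CUBIC)
C=np.zeros((552,a.shape[1]+b.shape[1],3),np.uint8);C[:,:a.shape[1]]=a;C[:b.shape[0],a.shape[1]:]=b
cv2.imwrite('pics/w4.png',C)
Rz=R.from_euler('z',-6.4,degrees=True).as_matrix()
for dx,dy in((22,22),(-22,22),(-22,-22),(22,-22)):
    X=np.array([.585,.056,.2195])+Rz@[dx/1e3,dy/1e3,0];print((proj(p,X)-[180,80])*2.4,(proj(q,X)-[225,130])*4+[384,0])
E
```

```text
22.35 [0.58406653 0.05605878 0.34145961] [-0.36399547  1.01818004 -0.06402514]
[143.44005179 300.87385072] [577.12297465 264.82313084]
[240.92277657 300.67460104] [612.76350457 232.10735648]
[242.96534271 204.87281181] [564.78148724 207.85814473]
[140.99184855 205.03788031] [528.80059914 239.68991175]
```

View pics/w4.png

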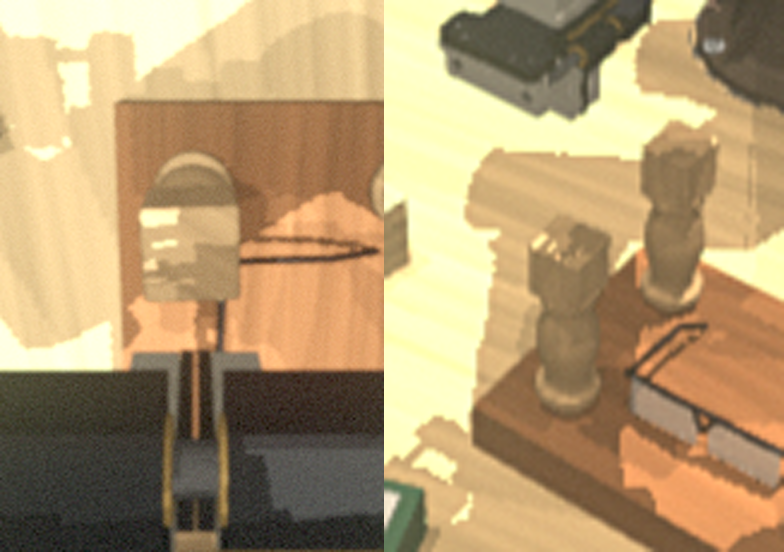

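The leg stands upright and is seated like its neighbours, with the foot square to the seat edges, and everything else is undisturbed. Handing in.

```bash
python3 -c "
from plant import close_job
print(close_job())"
```

```text
the job is handed in; nothing more can be done
None
```

The fourth leg is fitted: set upright and square in the mortise, released to centre itself, pressed home with a steady push of about 22 N, then let go; I handed the job in at about 22 s, and the hand-in returned no verdict.

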